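# Close and lock the match keeper

## Task

Close the sliding lid of the low wooden match keeper and leave it locked: press its sprung metal bar down with the fingertips and hold it down while you push the lid over the bar's two pins until it is fully home, then let the bar go so that both pins spring up behind the lid. Only press and push: do not pick anything up, and leave the candle and matches lying in the keeper and the other things standing where they are.

Things in the scene. Friction and masses are not known exactly. Their poses are not given: they have to be found in the camera images.
- keeper: Match keeper: low open wooden case fixed to the worktop, 144 mm wide (x), 336 long (y = -165 to 171), side walls 62 high, inner faces at x = +/-62. Origin on the worktop on its centre line; z up; +y is the lid's closing direction, roughly to the robot's left (turned up to 0.2 rad). Compartment at y = 58 to 161; lid over the middle; bar's end exposed at the -y end, where the wall is only 22 high.
- lid (a joint): Lid travel, m: 0 open, 0.140 home at its stop; starts at 0 to 0.012. Captive wooden lid 120 mm wide, 110 long, top 70 and lower edge 42 above the worktop; needs about 1.2 N, stays where left. At 0 it spans y = -90 to 20 of the keeper. Hollow below: its two 8 mm end walls meet the pins; if the bar is let up with the lid over the pins, the rear wall is blocked. Pins rise behind it from 0.136 on.
- push_face (a point): Middle of the lid's flat rear (-y) end face, 120 mm wide and 28 mm high, 56 mm above the worktop; moves with the lid. Push here towards the keeper's +y.
- catch (a joint): How far the metal bar is pressed down, m: 0 up (at rest), 0.014 at its bottom stop. A spring, 3 N at the top to about 6.5 N at the bottom, brings it back up. The pins clear the lid's lower edge from 0.010 on.
- press_spot (a point): On top of the bar's exposed end on the keeper's centre line, 32 mm behind (-y of) the rear face of the fully open lid; 40 mm above the worktop with the bar up, 26 mm with it fully down. The bar is a flat aluminium strip 50 mm wide from y = -150 to 52 mm of the keeper, passing under the lid; it stays level wherever pressed, so a finger can slide along it while pressing.
- pins (a point): Midway between the bar's two square aluminium pins, level with their tops (52 mm above the worktop, 12 mm above the strip, bar up); moves with the bar. Pins are 12 mm thick, at x = +/-42 mm and y = 34 to 46 mm of the keeper, with 72 mm clear between them: a finger on the strip passes between.
- candle: Small candle in a metal cup, 38 mm across, 16 mm high, lying loose on the compartment's floor (10 mm above the worktop). Origin: centre of its underside. Leave alone.
- matches: Match box 37 x 56 x 17 mm, loose on the compartment's floor. Origin: centre of its underside. Leave alone.
- egg_cup: Cream egg cup, 48 mm across, 51 mm high, standing behind the keeper. Origin: centre of its underside. Leave alone.
- timer: Round egg timer, 62 mm across, 50 mm high, standing beyond the keeper's -y end, about 10 mm from it at the nearest. Origin: centre of its underside. Leave alone.
- spice_jar_a: Spice jar 45 mm across, 106 mm high, to the right. Origin: centre of its underside. Leave alone.
- spice_jar_b: Another spice jar of the same size, to the right. Leave alone.
- tub: Plastic tub 72 mm across, 71 mm high, at the right behind. Leave alone.
- mug: White cup 64 x 91 x 51 mm, at the left. Leave alone.

How it is judged:
On the way, in this order (a step that is already met when the one before it is completed fails the run):
1. the bar is pressed down in front of the open lid (value of joint catch above 0.009 m and value of joint lid below 0.03 m), for 0.1 s.
2. the bar is held down with the lid half-way over the pins (value of joint catch above 0.007 m and value of joint lid between 0.06 and 0.12 m), for 0.1 s.
At the end, for the whole second after the job is handed in: The lid is home (joint at least 0.134 of 0.140), the bar is back up (within 2 mm) with both pins standing behind the lid; candle and match box lie in the keeper and all other things stand within 30 mm of where they were (value of joint lid above 0.134 m and value of joint catch below 0.002 m and height (world z) of each of candle, matches below 0.02 m and distance of each of candle, matches, egg_cup, timer, spice_jar_a, spice_jar_b, tub, mug from where it was at the start of the episode below 0.03 m); the robot touches nothing.
It fails at once if the candle or the match box is lifted (height (world z) of any of candle, matches above 0.03 m).
It fails at once if one of the other things is lifted or carried (height (world z) of any of egg_cup, timer, spice_jar_a, spice_jar_b, tub, mug above 0.015 m).
It fails at once if one of the other things is pushed away or knocked over (distance of any of egg_cup, timer, spice_jar_a, spice_jar_b, tub, mug from where it was at the start of the episode above 0.03 m or angle between any of egg_cup, timer, spice_jar_a, spice_jar_b, tub, mug's own z axis and vertical above 0.5 rad).
It also fails if it takes over 37 s, if anything falls off the work surface, if the arm or the gripper's body presses on something with over 40 N, if the wrist force passes 120 N, or if a joint passes its speed limit or range.

## Robot

A 6-joint arm with a two-finger parallel gripper is mounted at the origin on a cart in front of the work surface, level with it; the furniture and walls round the work are solid. World frame = base frame: x ahead of the robot, y to its left, z up, the work surface at z = 0. Lengths are in m, angles in rad, forces in N, time in s.
With the tool pointing down it reaches from about 0.4 to 0.825 m from the base axis. Payload 7 kg.
Tool frame: the origin (TCP) lies at the very end of the fingers, on their centre line; the grasp point (between the pads) lies 19 mm behind it; y points along the fingers, z is the direction in which the jaws open and shut, and the axes are right-handed (so a half turn about y gives the same grasp; the last joint's range is limited). The gripper opens to 88 mm and grips with 3 to 60 N. Pads are 19 mm wide; open, the fingers measure 130 mm over their backs; the gripper's body (78 mm by 193 mm) begins 47 mm behind the grasp point.
Start: joints at [-0.981, 0.359, 0.012, 0, -1.224, -0.288], TCP at [0.201, -0.644, 0.227] pointing down, gripper open.
Joint ranges: [-3.07, 3.07], [-1.43, 2.12], [-1.02, 1.25], [-3.03, 1.67], [-3.05, -0], [-3.03, 3.03]. Speed limits (rad/s): [2.39, 2.39, 3.01, 3.14, 3.14, 3.14].

## Interface

Orientations are given as [roll, pitch, yaw] about the fixed x, y, z axes, in that order (R = Rz(yaw) Ry(pitch) Rx(roll)).
In Python, from plant import ctrl, cams, nets gives the robot as it stands.
- The arm moves only by the tool apply_moves, never from a script. Its argument "commands" is a list of rows, each an object with "offset": the shift along the tool's x, y, z in m, a list of three; "rot": the turn, a rotation vector about the tool's x, y, z in units of 5 degrees (1.0 is 5 degrees), a list of three. A call has 1 to 5 rows; each row is the pose to reach, as a shift and turn from the pose measured when the call began, along the tool's axes at that moment; what a row does not reach only later rows make up. A row lasts 1/10 s, in which the tool goes at most 50 mm and 8.59 degrees, less where a joint would pass 70% of its speed; a pose out of reach is approached as far as the arm can. A call with a gripper value outside its range is refused whole. "hand" is the closure, from -1 (fully open) to 1 (shut), so that 0 is half open, set as the call begins (left out, the last holds). The fingers move at their own pace and stop on an object; "squeeze" is the grip in N (left out, the last holds). Time passes only in rows, so rows that repeat a pose let the fingers close. It gives the time, the measured TCP pose, the force and the opening at its end, in the units of the state.
- ctrl.sense(): the state, without advancing time (a new reading comes with each control period).
- cams.get_image(name): name is "side" or "top" or "wrist"; returns the picture (400x640x3 uint8, red, green, blue); there is no depth.
- cams.calibration(name): a dict with "K" (3x3 intrinsics, pixels), "view" (4x4, takes a point from world to camera coordinates); the wrist camera has in their place "T_tool_cam" (4x4, takes a point from camera to tool coordinates, whose origin is the TCP and whose axes are the tool frame's). Camera axes: x right, y up, looking along -z (the intrinsics and any distortion apply to the point x, -y, -z); pixel columns grow to the right and rows downward; lengths in m; the calibration is good to about 2 mm. The wrist camera is an equidistant fisheye: a pixel r from the principal point sees the ray r / f radians off the axis. A picture is of the moment at which its call begins: read the wrist's pose just before it. calibration takes no time and is no camera call.
- ctrl.finish_job(): hands the job in, once; it reports no verdict.
Trained networks look in the newest picture that a camera, given by its name, has taken for a name from the list of things; names that differ only in an ending like _2 or _b are one class to them, and where a whole thing is asked for, a point or a joint stands for the part that bears it (a point fixed in the world has none). Each returns a list of dicts, best first, with "p" (0 to 1); they miss things now and then, are a little off and sometimes report something else, mostly with a low value. They report only what shows in the picture. A call takes as long as a camera call.
- nets.look_for(camera, thing): "centre" ([x, y, z] in m, in the coordinates of the camera as it stood for that picture, good to about 4 mm: the middle of the surface that is visible of it).
- nets.landmark_of(camera, thing): "centre" ([x, y, z] in m, in the coordinates of the camera as it stood for that picture, good to about 4 mm: a listed point, or the origin of a listed thing).
The state is a dict: "clock": time; "joints": joint angles; "joint_vel": joint speeds; "effort": joint torques, N m; "eef_pos": TCP position; "eef_rot": TCP orientation; "ft_force": force on the tool from outside, world axes, zero at the start; "ft_torque": the same for the moment, N m; "width": finger opening in m.
Only numpy, scipy, OpenCV 4.12 (cv2) and the standard library are available. Lean on these libraries where they do the work, as an engineer would, in place of code of your own. Each camera call takes 0.05 s, during which the arm holds its last target.

## Working session

There is one attempt and no reset: what is moved stays moved. The work goes in short steps, Python scripts to look and compute and a tool call to move; the robot and the scene stay as the last step left them, time stands still between calls to the robot, and variables do not carry over. Pictures are saved under pics/ and viewed, and the job is handed in when it is done.

Besides the shell and the picture viewer there is one more tool, called after "Emit:" as name(argument=value, ...), one argument or row to a line, values as JSON. apply_moves: Moves the arm, as the interface text tells. Its arguments: {"type":"object","properties":{"commands":{"type":"array","items":{"type":"object","properties":{"offset":{"type":"array","items":{"type":"number"}},"rot":{"type":"array","items":{"type":"number"}}}}},"hand":{"type":"number"},"squeeze":{"type":"number"}},"required":["commands"]}

```bash
mkdir -p pics; cat > h.py <<'E'
import numpy as np, cv2
from plant import ctrl,cams,nets
from scipy.spatial.transform import Rotation as R
def toolT():
    s=ctrl.sense(); T=np.eye(4); T[:3,:3]=R.from_euler('xyz',s['eef_rot']).as_matrix(); T[:3,3]=s['eef_pos']; return T,s
def snap(n,fn):
    im=cams.get_image(n); cv2.imwrite('pics/'+fn,im[:,:,::-1]); return im
def cw(n,T=None):
    c=cams.calibration(n)
    return np.linalg.inv(np.array(c['view'])) if n!='wrist' else T@np.array(c['T_tool_cam'])
def w(M,p): return (M@np.append(p,1))[:3]
E
python3 - <<'E'
from h import *
T,s=toolT(); print(s); print(T.round(3))
for n in ['top','side']:
    snap(n,n+'0.png'); M=cw(n)
    for t in ['push_face','press_spot','pins','keeper','timer','egg_cup']:
        for d in nets.landmark_of(n,t)[:2]: print(n,t,w(M,d['centre']).round(4),round(d['p'],2))
print(ctrl.sense()['clock'])
E
```

```text
{'clock': 0.0, 'joints': array([-9.80944932e-01,  3.59354621e-01,  1.10479884e-02, -3.61296561e-04,
       -1.22407657e+00, -2.88100020e-01]), 'joint_vel': array([-6.87967670e-04, -1.68388250e-03,  5.63239065e-04,  1.83499102e-04,
       -3.01797123e-05, -8.03501292e-04]), 'effort': array([-1.25665880e-03, -5.82719100e+01,  2.93058980e+01,  6.99707687e+00,
        7.01944882e-03, -2.02169063e-04]), 'eef_pos': array([ 0.20043695, -0.64404017,  0.2256368 ]), 'eef_rot': array([-1.56917835e+00,  1.25280361e-04,  3.01628432e-01]), 'ft_force': array([-0.68941675,  1.13491043,  0.59079177]), 'ft_torque': array([ 0.03511545, -0.04444955, -0.03070417]), 'width': 0.08756627538690667}
[[ 0.955 -0.001 -0.297  0.2  ]
 [ 0.297  0.002  0.955 -0.644]
 [-0.    -1.     0.002  0.226]
 [ 0.     0.     0.     1.   ]]
top push_face [ 0.4689 -0.0957  0.058 ] 0.97
top press_spot [ 0.4642 -0.1382  0.0379] 0.7
top pins [0.4811 0.0265 0.0535] 0.57
top pins [0.5225 0.0989 0.012 ] 0.26
top keeper [ 4.821e-01 -1.420e-02 -2.000e-04] 0.63
top timer [ 0.4395 -0.2177 -0.002 ] 0.78
top egg_cup [ 0.6022 -0.0013  0.0059] 0.56
top egg_cup [ 0.4639 -0.1371  0.0361] 0.53
side push_face [ 0.4744 -0.0921  0.0541] 0.8
side press_spot [ 0.4661 -0.14    0.0407] 0.7
side keeper [ 0.4787 -0.0157  0.0031] 0.78
side timer [ 0.4366 -0.2155 -0.0029] 0.58
side egg_cup [ 0.6028 -0.0016  0.0011] 0.49
0.7
```

View pics/top0.png

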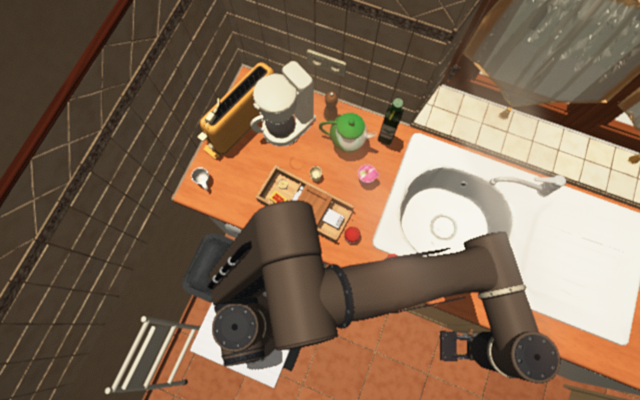

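View pics/side0.png

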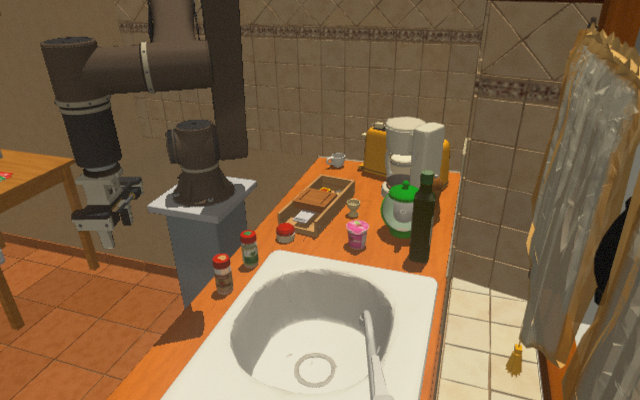

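The keeper is at about (305,200) in the top picture, partly under the arm, with the red timer at (352,235). I'll go above the -y end with the jaws shut.

Emit:
apply_moves(
  commands=[
    {"offset": [0.03,0,0.03],"rot": [0,-1,0]},
    {"offset": [0.06,0,0.06],"rot": [0,-2.5,0]},
    {"offset": [0.09,0,0.09],"rot": [0,-4,0]},
    {"offset": [0.12,0,0.12],"rot": [0,-5.5,0]},
    {"offset": [0.15,0,0.15],"rot": [0,-7,0]},
  ],
  hand=1,
  squeeze=10,
)

```text
clock: 1.2
eef_pos: [0.2997, -0.4552, 0.2267]
eef_rot: [-1.571, 0.0, 0.918]
ft_force: [1.2, -0.0, 1.0]
width: 0.0531
```

```bash
cat > to.py <<'E'
from h import *
import sys
def to(p,yaw):
    T,s=toolT(); d=T[:3,:3].T@(np.array(p)-T[:3,3])
    Rt=(R.from_euler('z',yaw)*R.from_euler('x',-np.pi/2)).as_matrix()
    rv=R.from_matrix(T[:3,:3].T@Rt).as_rotvec()/np.radians(5)
    print('pos',s['eef_pos'].round(4),'rot',s['eef_rot'].round(3),'w',round(s['width'],4),'t',s['clock'],'F',s['ft_force'].round(1)); print('off',d.round(4),'rot',rv.round(2))
if __name__=='__main__':
    a=list(map(float,sys.argv[1:])); to(a[:3],a[3])
E
python3 to.py 0.46 -0.14 0.2 1.45
```

```text
pos [ 0.2997 -0.4552  0.2267] rot [-1.571  0.     0.918] w 0.0531 t 1.2 F [ 1.2 -0.   1. ]
off [0.3478 0.0267 0.0642] rot [ 0.01 -6.1  -0.  ]
```

Emit:
apply_moves(
  commands=[
    {"offset": [0.045,0,0.008],"rot": [0,-1,0]},
    {"offset": [0.09,0,0.016],"rot": [0,-2.5,0]},
    {"offset": [0.135,0,0.024],"rot": [0,-4,0]},
    {"offset": [0.18,0,0.032],"rot": [0,-5,0]},
    {"offset": [0.22,0,0.04],"rot": [0,-6.1,0]},
  ],
)

```text
clock: 1.7
eef_pos: [0.4023, -0.2544, 0.2272]
eef_rot: [-1.572, 0.0, 1.454]
ft_force: [0.4, -0.5, 0.1]
width: 0.0131
```

```bash
cat > look.py <<'E'
from h import *
import sys
tag=sys.argv[1]
for n in sys.argv[2].split(','):
    T,s=toolT(); snap(n,f'{n}{tag}.png'); M=cw(n,T)
    for t in sys.argv[3].split(','):
        for d in nets.landmark_of(n,t)[:1]: print(n,t,w(M,d['centre']).round(4),round(d['p'],2))
E
python3 look.py 1 wrist,top push_face,press_spot,pins,keeper,timer; python3 to.py 0.46 -0.14 0.1 1.45
```

```text
wrist push_face [ 0.391  -0.3833 -0.0039] 0.19
wrist timer [ 0.4377 -0.2195 -0.0017] 0.83
top push_face [ 0.4681 -0.0937  0.0569] 0.97
top press_spot [ 0.4652 -0.1367  0.0383] 0.75
top keeper [ 4.804e-01 -1.380e-02 -2.000e-04] 0.62
top timer [ 0.4385 -0.2168 -0.0033] 0.51
pos [ 0.4012 -0.2569  0.2266] rot [-1.571  0.     1.448] w 0.0007 t 2.3 F [-0.2  0.5  0.4]
off [ 0.1232  0.1266 -0.0441] rot [ 0.   -0.02 -0.  ]
```

View pics/wrist1.png

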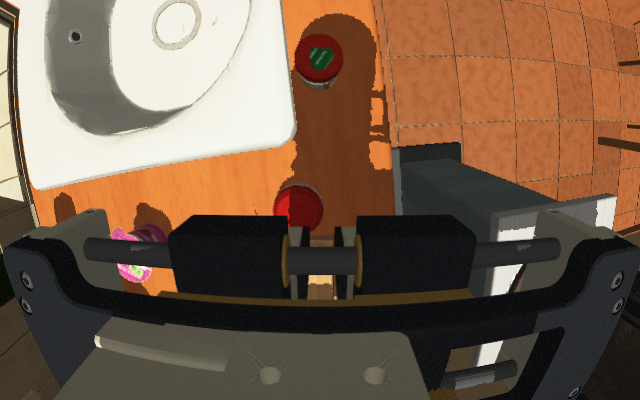

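The wrist view shows the timer at (298,208). The keeper is hidden behind the gripper, so I'll check the top view for orientation.

```bash
python3 - <<'E'
from h import *
im=cv2.imread('pics/top1.png'); V=np.array(cams.calibration('top')['view']);K=np.array(cams.calibration('top')['K'])
def pj(p):
    c=(V@np.append(p,1))[:3]; q=K@[c[0],-c[1],-c[2]]; return q[:2]/q[2]
x0,y0=230,140; S=5
c=cv2.resize(im[y0:y0+110,x0:x0+150],None,fx=S,fy=S,interpolation=cv2.INTER_CUBIC)
for th,col in [(-.12,(0,255,0)),]:
    a=R.from_euler('z',th).as_matrix(); o=np.array([.4805,-.0147,0])
    def k(x,y,z): return ((pj(o+a@[x,y,z])-[x0,y0]+.5)*S).astype(int).tolist()
    for poly in [[(-.072,-.165,.022),(.072,-.165,.022),(.072,.171,.062),(-.072,.171,.062)],[(-.06,-.09,.07),(.06,-.09,.07),(.06,.02,.07),(-.06,.02,.07)]]:
        cv2.polylines(c,[np.array([k(*p) for p in poly])],True,col,1)
    cv2.circle(c,k(0,-.122,.04),4,(255,0,0),1)
cv2.imwrite('pics/ov1.png',c)
E
```

```text
(no output)
```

View pics/ov1.png

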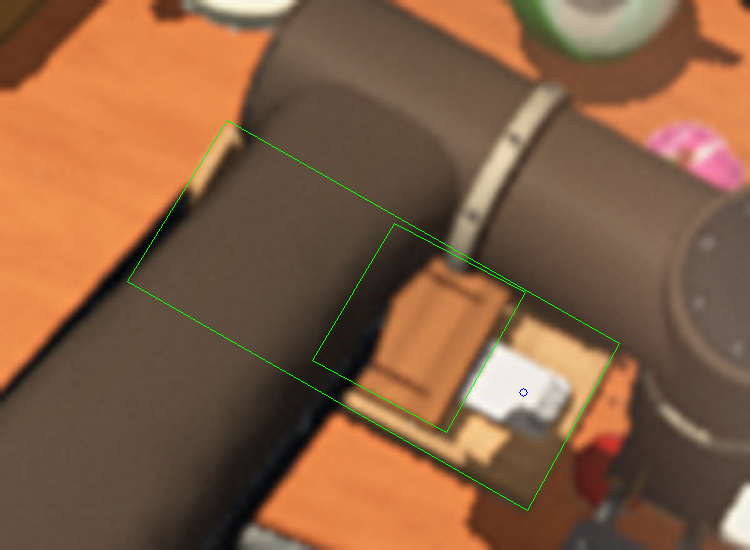

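Emit:
apply_moves(
  commands=[
    {"offset": [0.03,0.02,-0.012]},
    {"offset": [0.063,0.05,-0.025]},
    {"offset": [0.1,0.09,-0.04]},
    {"offset": [0.126,0.13,-0.05]},
    {"offset": [0.126,0.147,-0.05]},
  ],
)

```text
schema error: expected keys offset, rot
```

```bash
python3 look.py 2 side press_spot,push_face; python3 to.py 0.466 -0.138 0.026 1.45
```

```text
side press_spot [ 0.4686 -0.1394  0.0405] 0.62
side push_face [ 0.4705 -0.0967  0.0558] 0.66
pos [ 0.4015 -0.2565  0.2267] rot [-1.571  0.     1.449] w 0.0005 t 2.45 F [-0.1 -0.2 -0.1]
off [ 0.1255  0.2006 -0.0496] rot [ 0.   -0.01 -0.  ]
```

View pics/side2.png

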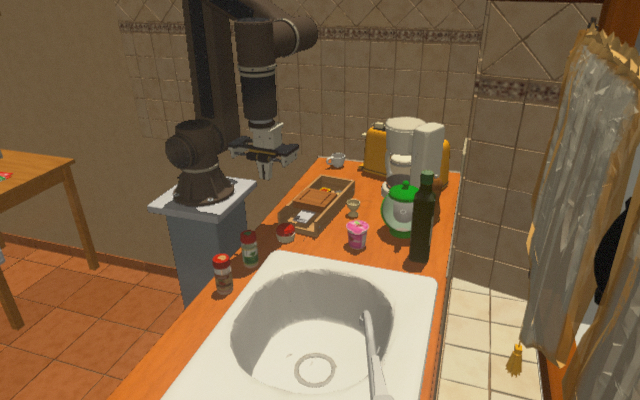

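The move was refused because it lacked the rot key. The side view confirms the bar's end at (303,217) and the gripper still high, so I'll repeat the move.

Emit:
apply_moves(
  commands=[
    {"offset": [0.03,0.02,-0.012],"rot": [0,0,0]},
    {"offset": [0.063,0.05,-0.025],"rot": [0,0,0]},
    {"offset": [0.1,0.09,-0.04],"rot": [0,0,0]},
    {"offset": [0.126,0.13,-0.05],"rot": [0,0,0]},
    {"offset": [0.126,0.14,-0.05],"rot": [0,0,0]},
  ],
)

```text
clock: 2.95
eef_pos: [0.4658, -0.1355, 0.0834]
eef_rot: [-1.567, 0.001, 1.451]
ft_force: [-0.5, -0.2, 0.6]
width: 0.0004
```

```bash
python3 look.py 3 side press_spot,push_face; python3 to.py 0.467 -0.137 0.026 1.45; python3 -c "
import cv2
im=cv2.imread('pics/side3.png')[140:250,230:390];cv2.imwrite('pics/side3c.png',cv2.resize(im,None,fx=5,fy=5,interpolation=2))"
```

```text
side press_spot [ 0.467  -0.1386  0.0431] 0.7
pos [ 0.4659 -0.1374  0.0859] rot [-1.569e+00  1.000e-03  1.450e+00] w 0.0005 t 3.1 F [-0.7 -0.  -0. ]
off [ 0.0006  0.0599 -0.0012] rot [-0.03  0.   -0.01]
```

View pics/side3c.png

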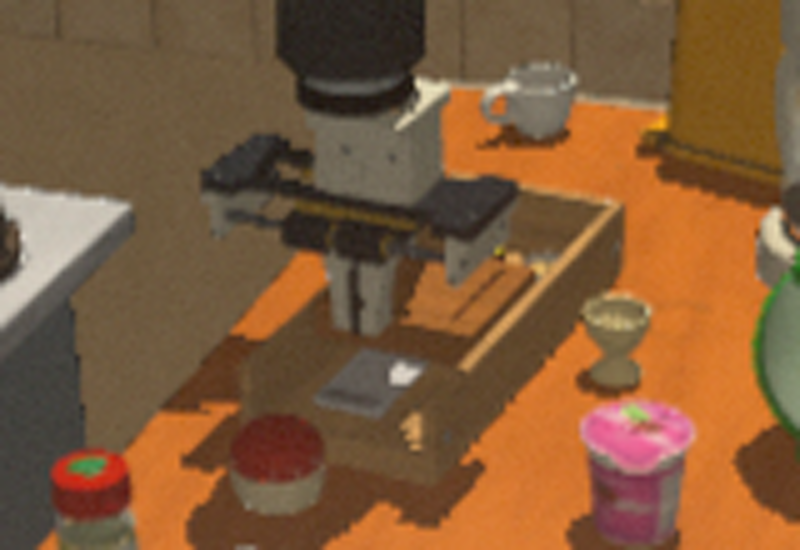

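Emit:
apply_moves(
  commands=[
    {"offset": [0,0.02,0],"rot": [0,0,0]},
    {"offset": [0,0.038,0],"rot": [0,0,0]},
    {"offset": [0,0.048,0],"rot": [0,0,0]},
    {"offset": [0,0.056,0],"rot": [0,0,0]},
    {"offset": [0,0.059,0],"rot": [0,0,0]},
  ],
)

```text
clock: 3.6
eef_pos: [0.4661, -0.1381, 0.0274]
eef_rot: [-1.569, 0.001, 1.45]
ft_force: [-2.3, -2.8, 5.6]
width: 0.0006
```

```bash
python3 look.py 4 side press_spot,push_face,pins; python3 to.py 0.467 -0.137 0.026 1.45; python3 -c "
import cv2
im=cv2.imread('pics/side4.png')[140:250,230:390];cv2.imwrite('pics/side4c.png',cv2.resize(im,None,fx=5,fy=5,interpolation=2))"
```

```text
side press_spot [ 0.4648 -0.1377  0.0286] 0.42
side push_face [ 0.4717 -0.0926  0.0561] 0.48
pos [ 0.4661 -0.138   0.0278] rot [-1.569e+00  1.000e-03  1.450e+00] w 0.0003 t 3.8 F [-1.6 -4.5  5.2]
off [ 0.0011  0.0018 -0.0008] rot [-0.02  0.01 -0.02]
```

View pics/side4c.png

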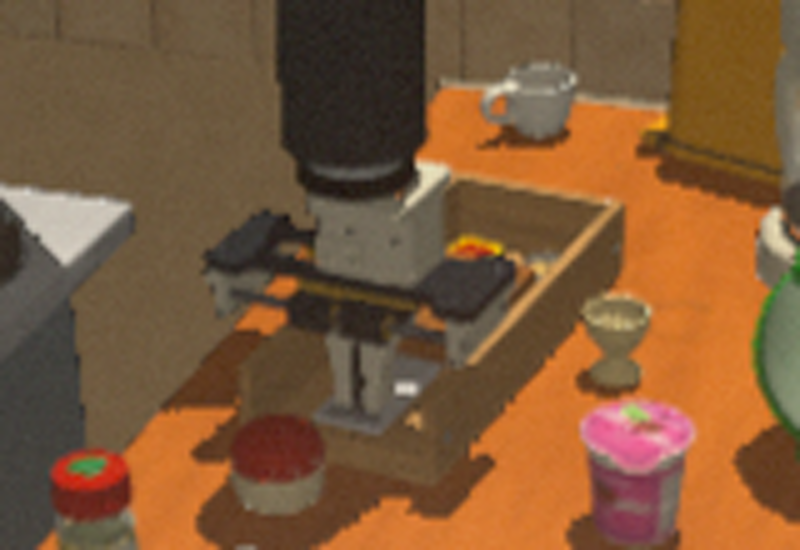

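The bar is down about 12 mm with 5.4 N, and the tips sit mid-strip at (355,410). Now I'll slide forward and push.

Emit:
apply_moves(
  commands=[
    {"offset": [0.008,0.002,-0.0005],"rot": [0,0,0]},
    {"offset": [0.018,0.002,-0.0005],"rot": [0,0,0]},
    {"offset": [0.028,0.002,-0.0005],"rot": [0,0,0]},
    {"offset": [0.038,0.002,-0.0005],"rot": [0,0,0]},
    {"offset": [0.048,0.002,-0.0005],"rot": [0,0,0]},
  ],
)

```text
clock: 4.3
eef_pos: [0.4732, -0.0905, 0.0269]
eef_rot: [-1.571, 0.002, 1.451]
ft_force: [-0.6, -5.4, 5.7]
width: 0.0007
```

```bash
python3 to.py 0.486 0.0255 0.026 1.45
```

```text
pos [ 0.4732 -0.0905  0.0269] rot [-1.571  0.002  1.451] w 0.0007 t 4.3 F [-0.6 -5.4  5.7]
off [0.1167 0.0007 0.0012] rot [ 0.    0.01 -0.02]
```

Emit:
apply_moves(
  commands=[
    {"offset": [0.01,0.001,0],"rot": [0,0,0]},
    {"offset": [0.02,0.001,0],"rot": [0,0,0]},
    {"offset": [0.03,0.001,0],"rot": [0,0,0]},
    {"offset": [0.04,0.001,0.0005],"rot": [0,0,0]},
    {"offset": [0.05,0.001,0.0005],"rot": [0,0,0]},
  ],
)

```text
clock: 4.8
eef_pos: [0.4793, -0.041, 0.027]
eef_rot: [-1.572, 0.002, 1.451]
ft_force: [0.5, -5.5, 6.3]
width: 0.0006
```

```bash
python3 look.py 5 side press_spot,push_face; python3 to.py 0.486 0.0255 0.026 1.45; python3 -c "
import cv2
im=cv2.imread('pics/side5.png')[140:250,230:390];cv2.imwrite('pics/side5c.png',cv2.resize(im,None,fx=5,fy=5,interpolation=2))"
```

```text
side press_spot [ 0.468  -0.138   0.0269] 0.67
side push_face [ 0.4804 -0.0308  0.057 ] 0.59
pos [ 0.4796 -0.04    0.0269] rot [-1.573e+00  1.000e-03  1.452e+00] w 0.0006 t 4.95 F [-2.5  2.8  5.4]
off [0.0658 0.0008 0.0014] rot [ 0.03  0.02 -0.01]
```

View pics/side5c.png

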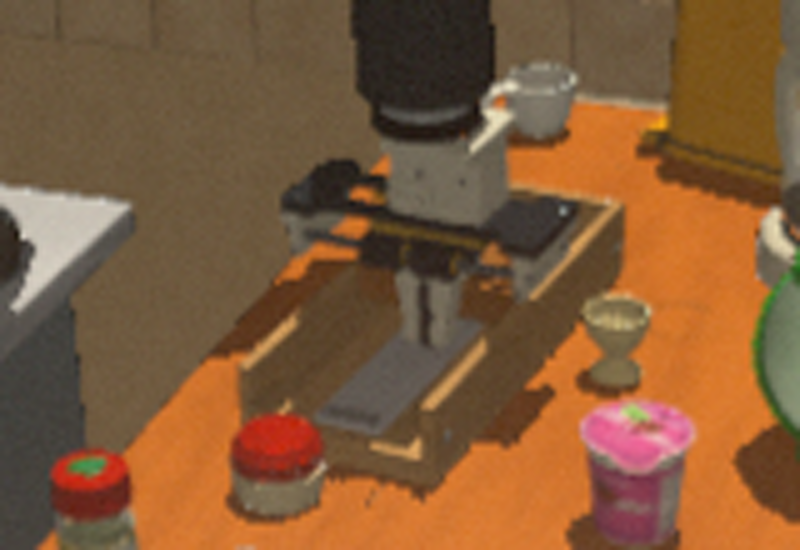

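The lid is moving with the finger. The push face is at y ≈ -0.031, so the lid is at about 0.073, with the bar down 13 mm. I'll carry on.

Emit:
apply_moves(
  commands=[
    {"offset": [0.01,0.001,0],"rot": [0,0,0]},
    {"offset": [0.02,0.001,0],"rot": [0,0,0]},
    {"offset": [0.03,0.001,0.0005],"rot": [0,0,0]},
    {"offset": [0.04,0.001,0.0005],"rot": [0,0,0]},
    {"offset": [0.05,0.001,0.001],"rot": [0,0,0]},
  ],
)

```text
clock: 5.45
eef_pos: [0.4851, 0.0096, 0.0269]
eef_rot: [-1.574, 0.001, 1.452]
ft_force: [1.1, -6.5, 5.5]
width: 0.0006
```

```bash
python3 to.py 0.486 0.0255 0.026 1.45
```

```text
pos [0.4851 0.0096 0.0269] rot [-1.574e+00  1.000e-03  1.452e+00] w 0.0006 t 5.45 F [ 1.1 -6.5  5.5]
off [0.0159 0.0009 0.001 ] rot [ 0.04  0.02 -0.01]
```

Emit:
apply_moves(
  commands=[
    {"offset": [0.005,0.001,0],"rot": [0,0,0]},
    {"offset": [0.009,0.001,0],"rot": [0,0,0]},
    {"offset": [0.013,0.001,0],"rot": [0,0,0]},
    {"offset": [0.016,0.001,0],"rot": [0,0,0]},
    {"offset": [0.018,0.001,0],"rot": [0,0,0]},
  ],
)

```text
clock: 5.95
eef_pos: [0.4868, 0.0241, 0.027]
eef_rot: [-1.573, 0.006, 1.453]
ft_force: [7.7, -38.4, 8.6]
width: 0.0008
```

```bash
python3 look.py 6 side,top press_spot,push_face,keeper; python3 to.py 0.486 0.0255 0.026 1.45
```

```text
side press_spot [ 0.4659 -0.1406  0.0259] 0.64
side push_face [0.4868 0.0372 0.0524] 0.57
side keeper [ 0.4821 -0.013   0.0033] 0.66
top press_spot [ 0.4637 -0.1374  0.024 ] 0.82
top push_face [0.4851 0.034  0.0575] 0.73
top keeper [ 0.4777 -0.0132  0.0011] 0.79
pos [0.4868 0.024  0.0269] rot [-1.573  0.005  1.452] w 0.0002 t 6.35 F [  4.8 -26.7   7.9]
off [0.0014 0.0009 0.001 ] rot [ 0.03  0.02 -0.06]
```

Hard stop reached at the expected place. I'll ease back 3 mm, then rise straight up.

Emit:
apply_moves(
  commands=[
    {"offset": [-0.002,0.001,0],"rot": [0,0,0]},
    {"offset": [-0.003,0.001,0],"rot": [0,0,0]},
    {"offset": [-0.003,-0.005,0],"rot": [0,0,0]},
    {"offset": [-0.003,-0.011,0],"rot": [0,0,0]},
    {"offset": [-0.003,-0.02,0],"rot": [0,0,0]},
  ],
)

```text
clock: 6.85
eef_pos: [0.4862, 0.0212, 0.0476]
eef_rot: [-1.573, 0.005, 1.452]
ft_force: [0.1, -0.9, -0.2]
width: 0.0005
```

```bash
python3 look.py 7 side press_spot,push_face,pins; python3 to.py 0.486 0.0255 0.026 1.45
```

```text
side press_spot [ 0.4676 -0.1381  0.0425] 0.91
side push_face [0.4889 0.0329 0.054 ] 0.62
side pins [0.4834 0.0287 0.0501] 0.67
pos [0.4862 0.0212 0.0471] rot [-1.573  0.005  1.452] w 0.0006 t 7.05 F [-0.7 -0.6 -0.8]
off [0.0043 0.0211 0.0008] rot [ 0.03  0.02 -0.05]
```

Emit:
apply_moves(
  commands=[
    {"offset": [-0.003,-0.03,0],"rot": [0,0,0]},
    {"offset": [-0.01,-0.06,0],"rot": [0,0,0]},
    {"offset": [-0.04,-0.1,0],"rot": [0,0,0]},
    {"offset": [-0.08,-0.14,0],"rot": [0,0,0]},
    {"offset": [-0.125,-0.16,0],"rot": [0,0,0]},
  ],
)

```text
clock: 7.55
eef_pos: [0.4721, -0.0977, 0.2078]
eef_rot: [-1.576, 0.004, 1.454]
ft_force: [1.6, -0.5, -1.0]
width: 0.0006
```

Emit:
apply_moves(
  commands=[
    {"offset": [-0.04,0,0.01],"rot": [0,0,0]},
    {"offset": [-0.08,0,0.02],"rot": [0,0,0]},
    {"offset": [-0.12,0,0.03],"rot": [0,0,0]},
    {"offset": [-0.15,0,0.04],"rot": [0,0,0]},
    {"offset": [-0.15,0,0.04],"rot": [0,0,0]},
  ],
)

```text
clock: 8.05
eef_pos: [0.4129, -0.2441, 0.2075]
eef_rot: [-1.574, 0.004, 1.451]
ft_force: [-0.1, -0.6, 0.3]
width: 0.0009
```

```bash
python3 look.py 8 side,top press_spot,push_face,pins,candle,matches,timer,egg_cup; python3 -c "
import cv2
im=cv2.imread('pics/side8.png')[140:250,250:400];im2=cv2.imread('pics/top8.png')[140:250,230:380]
cv2.imwrite('pics/c8.png',cv2.resize(cv2.hconcat([im,im2]),(800,293),interpolation=2))
cv2.imwrite('pics/c8s.png',cv2.resize(im,None,fx=5,fy=5,interpolation=2))"
```

```text
side press_spot [ 0.4656 -0.1381  0.0412] 0.94
side push_face [0.491  0.0361 0.0516] 0.87
side pins [0.4828 0.0263 0.0527] 0.73
side candle [0.4192 0.3816 0.0009] 0.44
side timer [ 0.4388 -0.2156 -0.0023] 0.84
side egg_cup [ 0.6036 -0.0042  0.0008] 0.6
top press_spot [ 0.4646 -0.1346  0.0378] 0.98
top pins [0.4795 0.0271 0.0521] 0.58
top candle [0.484  0.0261 0.0505] 0.29
top timer [ 0.4348 -0.2158 -0.001 ] 0.47
top egg_cup [0.4845 0.0247 0.0516] 0.59
```

View pics/c8s.png

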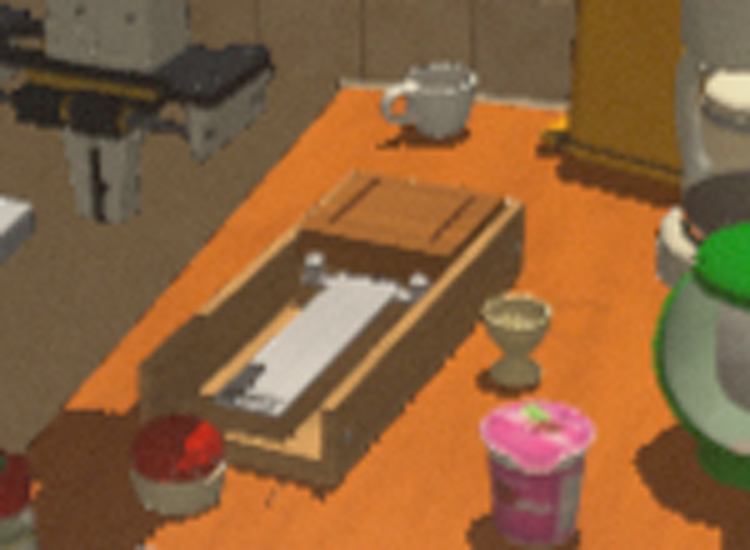

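View pics/c8.png

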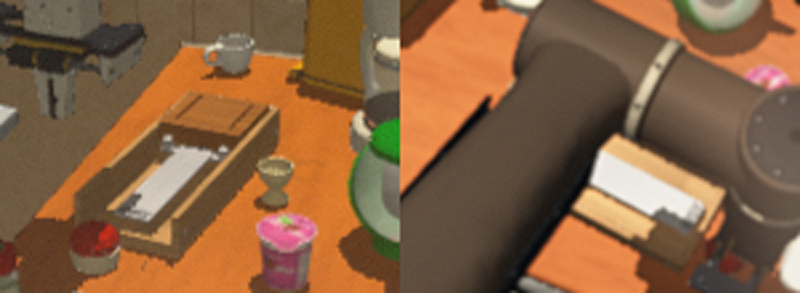

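The side view shows both pins up at (315,265) and (418,290), behind the closed lid. The bar is up and the objects are where they were. I'll hand it in.

```bash
python3 -c "
from h import *
print(ctrl.finish_job())"
```

```text
the job is handed in; nothing more can be done
None
```

The lid is closed and, as far as I can see, locked. I handed the job in at about 8 s of the 37 s limit; it reports no verdict.

- **What I did:** With the jaws shut, I pressed the bar down 12–13 mm in front of the open lid. I slid along the bar, pushing the lid until it hit a hard stop where its home position should be. I then backed off 3 mm with the bar still down, lifted off and moved clear.
- **Forces:** The press took about 5–6 N. The push force at the stop peaked at about 39 N at the wrist, far below the 120 N limit. It came through the fingers, but it was close to the 40 N limit set for the arm and gripper body.
- **Last checks:** The final side picture shows both pins standing up behind the lid, and the networks put the bar back at about 40 mm. The timer and egg cup are where they were, and the mug looks unmoved by eye. The gripper is clear.
- **Could not confirm:**
  - The candle and matches are hidden under the lid. The networks' candle reports were clearly wrong and they did not find the matches.
  - The top camera's final egg cup reading was also false: it fell on the pins, while the side camera found the cup in place.
  - I did not measure the jars or the tub separately at the end.

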